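# Clear the float stick off the tackle tray and stow the tall spool

### The arm

A 7-joint arm with a two-finger parallel gripper is mounted at the origin on the work surface. World frame = base frame: x ahead of the robot, y to its left, z up, the work surface at z = 0. Lengths are in m, angles in rad, forces in N, time in s.
With the tool pointing down it reaches from about 0.35 to 0.9 m from the base axis. Payload 19.9 kg.
Tool frame: the origin (TCP) lies on the mounting face of the last link; the fingertips stand 173 mm ahead of it and the grasp point (between the pads) lies 155 mm ahead of it (robot.tcp_to_tips is the distance from the TCP to the fingertips, in m); z points along the fingers, x is the direction in which the jaws open and shut, and the axes are right-handed (so a half turn about z gives the same grasp; the last joint's range is limited). The gripper opens to 85 mm and grips with 20 to 120 N. Pads are 22 mm wide; open, the fingers measure 114 mm over their backs; the gripper's body (76 mm by 85 mm) begins 54 mm behind the grasp point. The pads swing forward as they close: fully open they stand 13 mm farther back than shut.
Start: joints at [1.111, 0.417, -0.01, 1.614, 0.005, 1.111, -0.053], TCP at [0.254, -0.571, 0.405] pointing down, gripper open.
Joint ranges: [-2.81, 2.81], [-0.39, 2.02], [-1.27, 1.25], [0.06, 2.57], [-1.19, 4.33], [0.19, 2], [-2.82, 2.82]. Speed limits (rad/s): [1.89, 1.89, 2.39, 2.39, 3.01, 3.01, 3.01].

### API

Orientations are given as a rotation vector (axis times angle).
In Python, from rig import read_state, optics, job_done, robot gives the robot as it stands. The module is installed in compiled form; this text tells all that it offers.
- The arm moves only by the tool apply_moves, never from a script. Its argument "deltas" is a list of rows, each an object with "xyz": the shift along the tool's x, y, z in m, a list of three; "turn": the turn, a rotation vector about the tool's x, y, z in degrees, a list of three; "hand": the opening, from 0 (shut) to 1 (fully open). A call has 1 to 12 rows; each row is the pose to reach, as a shift and turn from the pose commanded when the call began, along the tool's axes at that moment; what a row does not reach only later rows make up. A row lasts 1/10 s, in which the tool goes at most 50 mm and 8.59 degrees, less where a joint would pass 70% of its speed; a pose out of reach is approached as far as the arm can. A call with a gripper value outside its range is refused whole. The fingers move at their own pace and stop on an object; "force" is the grip in N (left out, the last holds). Time passes only in rows, so rows that repeat a pose let the fingers close. It gives the time, the measured TCP pose, the force and the opening at its end, in the units of the state.
- read_state(): the state, without advancing time (a new reading comes with each control period).
- optics.capture(name): name is "scene" or "side" or "wrist"; returns the picture (400x640x3 uint8, red, green, blue); there is no depth.
- optics.calibration(name): a dict with "K" (3x3 intrinsics, pixels), "view" (4x4, takes a point from world to camera coordinates). Camera axes: x right, y up, looking along -z (the intrinsics and any distortion apply to the point x, -y, -z); pixel columns grow to the right and rows downward; lengths in m; the calibration is good to about 2 mm. A picture is of the moment at which its call begins: read the wrist's pose just before it. calibration takes no time and is no camera call; for the wrist camera it gives the pose at the moment of the call.
- job_done(): hands the job in, once; it reports no verdict.
The state is a dict: "t": time; "joint_pos": joint angles; "joint_vel": joint speeds; "joint_torque": joint torques, N m; "tcp_pos": TCP position; "tcp_rot": TCP orientation; "ft_force": force on the tool from outside, world axes, zero at the start; "ft_torque": the same for the moment, N m; "finger_gap": opening from 0.0 (shut) to 1.0 (fully open).
Only numpy, scipy, OpenCV 4.12 (cv2) and the standard library are available. Lean on these libraries where they do the work, as an engineer would, in place of code of your own. Each camera call takes 0.05 s, during which the arm holds its last target.

### The job

A flat wooden float stick is lying across the big compartment of the green tackle tray. Lift it off and lay it flat in the middle of the cork mat; then stand the taller of the two loose reel spools upright, wide end down, on the floor of the big compartment, and let go.

Things in the scene. Friction and masses are not known exactly. Their poses are not given: they have to be found in the camera images.
- stick_mid (a point): Centre (half-way up) of the flat wooden float stick that lies across the tray: 190 mm long (x axis), 30 mm wide (y axis), 14 mm thick (z axis, up), ends forked, about 50 g. It rests on the tray's rims over the middle of the big compartment, 24 mm above the counter, its ends overhanging the tray. A twin stick elsewhere on the counter is not wanted.
- mat_top (a point): Centre of the upper face of the cork mat, which is fixed flat on the counter at the robot's left and starts empty: 220 mm (x axis) by 120 mm (y axis), 4 mm thick.
- spool_grip (a point): Point on the axis of the tall grey reel spool, which stands upright on the counter at the robot's right, 44 mm above its underside and 18 mm below its top; z axis up along the spool. The spool is 62 mm tall, about 90 g: a wide skirt of 70 mm diameter for the lowest 22 mm, above it a plain round drum of 46 mm diameter (grip it there). The other loose spool has the same diameters but is only 34 mm tall and is not wanted.
- tray_big (a point): Centre of the floor of the tray's big compartment (floor 3 mm above the counter). Inside, the compartment is 140 mm along the x axis and 160 mm along the y axis; its walls are 3 mm thick and their rims are 21 mm above this floor. The green tray (146 by 219 mm, 24 mm high) is fixed to the counter; its three little bays lie to the -y side.
Not all that is in view belongs to the job. Leave any blue or purple look-alike of the part that bears stick_mid alone.

How it is judged:
By the outcome, as a careful person would: the job done as asked, in the order asked, and still so for the second after the job is handed in, with the robot touching nothing.
It also fails if it takes over 64 s, if anything falls off the work surface, if the arm or the gripper's body presses on something with over 40 N, if the wrist force passes 120 N, or if a joint passes its speed limit or range.

## Working session

There is one attempt and no reset: what is moved stays moved. The work goes in short steps, Python scripts to look and compute and a tool call to move; the robot and the scene stay as the last step left them, time stands still between calls to the robot, and variables do not carry over. Pictures are saved under pics/ and viewed, and the job is handed in when it is done.

Besides the shell and the picture viewer there is one more tool, called after "Call:" as name([rows], argument=value, ...), one row to a line, values as JSON. apply_moves: Moves the arm, as the interface text tells. Its arguments: {"type":"object","properties":{"deltas":{"type":"array"},"force":{"type":"number"}},"required":["deltas"]}

```bash
mkdir -p pics; python3 - <<'E'
from rig import read_state, optics, robot
import cv2, numpy as np
s=read_state(); print(s['t'],s['tcp_pos'],s['tcp_rot'],s['finger_gap'])
for n in ['scene','side','wrist']:
    c=optics.calibration(n); im=optics.capture(n)
    cv2.imwrite(f'pics/{n}0.png',im[:,:,::-1]); print(n,{k:np.round(v,4).tolist() if k in('K','view') else v for k,v in c.items()})
    np.savez(f'{n}0.npz',im=im,K=c['K'],V=c['view'])
E
```

```text
0.0 [ 0.25353809 -0.57111711  0.4040467 ] [-2.63335529e+00  1.71211020e+00  1.78115866e-03] 0.9999831095014071
scene {'K': [[429.5946, 0.0, 310.9384], [0.0, 429.5946, 196.8397], [0.0, 0.0, 1.0]], 'view': [[-0.7927, 0.6096, 0.004, 0.3921], [-0.3747, -0.4925, 0.7855, 0.1332], [0.4808, 0.6212, 0.6189, -1.3688], [0.0, 0.0, 0.0, 1.0]]}
side {'K': [[430.8895, 0.0, 318.5588], [0.0, 430.8895, 200.0066], [0.0, 0.0, 1.0]], 'view': [[-0.728, -0.6856, -0.002, 0.3596], [0.4203, -0.4487, 0.7887, -0.266], [-0.5416, 0.5733, 0.6148, -0.9516], [0.0, 0.0, 0.0, 1.0]]}
wrist {'K': [[297.7217, 0.0, 314.4208], [0.0, 297.7217, 197.9579], [0.0, 0.0, 1.0]], 'view': [[0.4068, -0.9135, -0.0009, -0.6243], [0.8638, 0.385, -0.3251, 0.042], [0.2973, 0.1315, 0.9457, -0.3807], [0.0, 0.0, 0.0, 1.0]]}
```

View pics/scene0.png

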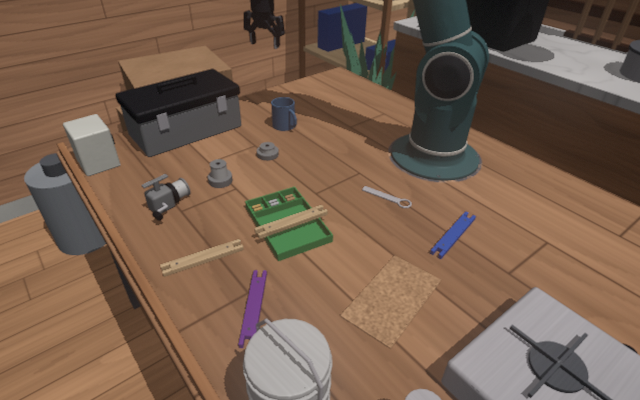

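View pics/side0.png

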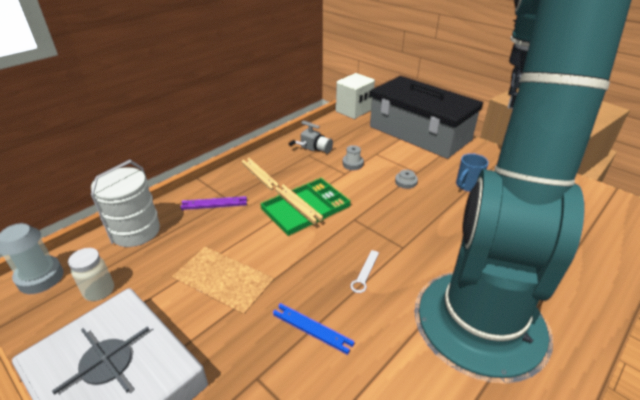

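View pics/wrist0.png

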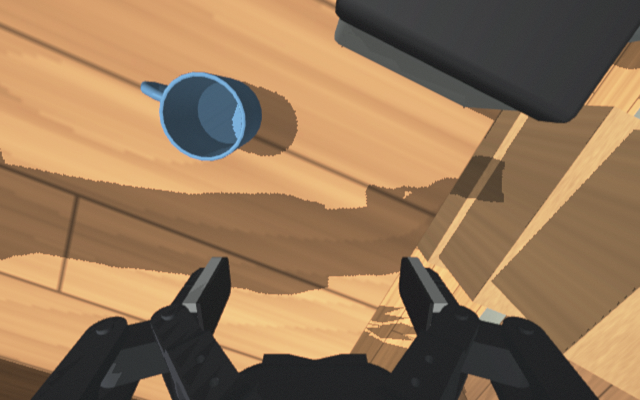

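The scene view shows the wanted stick on the tray at about (290,222). The mat is at (392,298), the tall spool at (220,174) and the short one at (267,151). The twin stick at (203,257) and the blue and purple sticks are to be left alone. In the side view the stick is at about (297,202), the mat at (222,278) and the tall spool at (352,157).

```bash
cat > h.py <<'E'
import numpy as np, cv2
def ray(K,V,uv):
    R=V[:3,:3];t=V[:3,3]
    d=np.array([(uv[0]-K[0,2])/K[0,0],-(uv[1]-K[1,2])/K[1,1],-1.])
    return -R.T@t, R.T@d
def onz(K,V,uv,z):
    o,d=ray(K,V,uv); return o+d*(z-o[2])/d[2]
def tri(obs):
    A=np.zeros((3,3));b=np.zeros(3);rs=[]
    for K,V,uv in obs:
        o,d=ray(K,V,uv);d=d/np.linalg.norm(d);P=np.eye(3)-np.outer(d,d);A+=P;b+=P@o;rs.append((o,P))
    p=np.linalg.solve(A,b); return p,[float(np.linalg.norm(P@(p-o))) for o,P in rs]
def proj(K,V,p):
    c=V[:3,:3]@p+V[:3,3]; return np.array([K[0,2]+K[0,0]*c[0]/-c[2],K[1,2]+K[1,1]*-c[1]/-c[2]])
E
python3 - <<'E'
import numpy as np,cv2
for n,boxes in [('scene',{'tray':(150,170,190,170),'spool':(200,150,40,40)}),('side',{'tray':(230,140,140,110),'spool':(330,135,50,45)})]:
    im=np.load(n+'0.npz')['im'][:,:,::-1]
    for k,(x,y,w,h) in boxes.items():
        f=min(800//w,600//h); cv2.imwrite(f'pics/{n}_{k}.png',cv2.resize(im[y:y+h,x:x+w],None,fx=f,fy=f,interpolation=cv2.INTER_CUBIC)); print(n,k,f)
E
python3 - <<'E'
import sys;sys.path.insert(0,'.')
from h import *
for n,c in {'scene':dict(mat=(392,298),tray=(290,222),spool=(220,182)),'side':dict(mat=(222,278),tray=(305,207),spool=(352,163))}.items():
    d=np.load(n+'0.npz')
    for k,uv in c.items(): print(n,k,onz(d['K'],d['V'],uv,.02).round(3))
E
```

```text
scene tray 3
scene spool 15
side tray 5
side spool 13
scene mat [0.532 0.327 0.02 ]
scene tray [0.563 0.003 0.02 ]
scene spool [ 0.622 -0.257  0.02 ]
side mat [0.502 0.326 0.02 ]
side tray [ 0.547 -0.     0.02 ]
side spool [ 0.597 -0.27   0.02 ]
```

View pics/scene_tray.png

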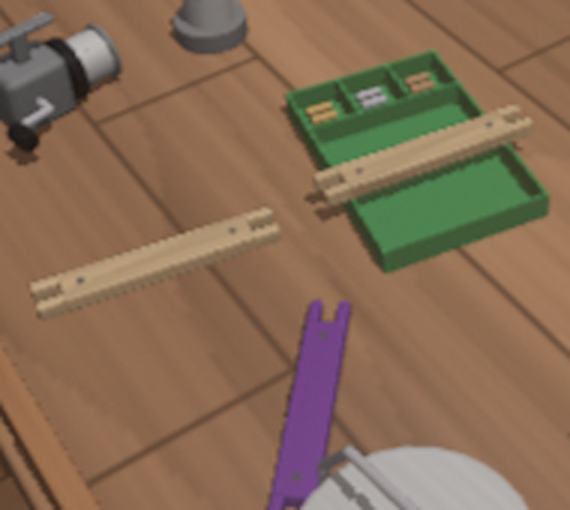

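View pics/side_tray.png

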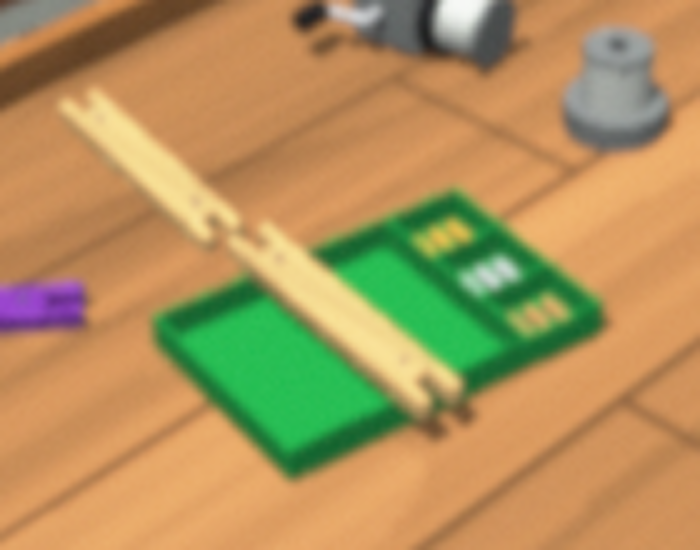

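The crops show the stick crossing the tray on its rims, and the big compartment lies to +y, away from the bays. Next I'll measure with masks and contours.

```bash
cat > m1.py <<'E'
from h import *
for n,seed in [('scene',dict(stick=(290,222),mat=(392,298))),('side',dict(stick=(297,202),mat=(222,278)))]:
    d=np.load(n+'0.npz');im=d['im'];K=d['K'];V=d['V'];bgr=im[:,:,::-1].copy()
    hsv=cv2.cvtColor(bgr,cv2.COLOR_BGR2HSV)
    vis=cv2.resize(bgr,None,fx=1,fy=1)
    for nm,uv in seed.items(): print(n,nm,hsv[uv[1],uv[0]])
    g=cv2.inRange(hsv,(45,90,30),(85,255,255)); 
    num,l,st,ct=cv2.connectedComponentsWithStats(g); 
    print(st[1:][st[1:,4]>100])
    E
E
sed -i '/^    E$/d' m1.py; python3 m1.py
python3 - <<'E'
import numpy as np,cv2
for n,(x,y,w,h) in [('scene',(330,245,120,105)),('side',(165,235,115,85))]:
    d=np.load(''+n+'0.npz');b=d['im'][:,:,::-1]
    hsv=cv2.cvtColor(b,cv2.COLOR_BGR2HSV)
    print(n,'mat med',np.median(hsv[y+40:y+60,x+50:x+70].reshape(-1,3),0), 'wood', np.median(hsv[y:y+8,x:x+15].reshape(-1,3),0),np.median(hsv[y+h-8:y+h,x+w-15:x+w].reshape(-1,3),0))
    cv2.imwrite(f'pics/{n}_mat.png',cv2.resize(b[y:y+h,x:x+w],None,fx=5,fy=5,interpolation=cv2.INTER_CUBIC))
E
```

```text
scene stick [ 17  85 180]
scene mat [ 14 104 165]
[[ 246  187   65   39 1137]
 [ 267  218   66   43 1437]]
side stick [ 22 104 246]
side mat [ 17 128 239]
[[ 293  179   57   40 1048]
 [ 261  196   51   39 1028]]
scene mat med [ 14. 103. 167.] wood [ 13. 110. 161.] [ 13.  109.  152.5]
side mat med [ 17. 129. 235.] wood [ 14. 143. 187.] [ 14. 143. 194.]
```

View pics/scene_mat.png

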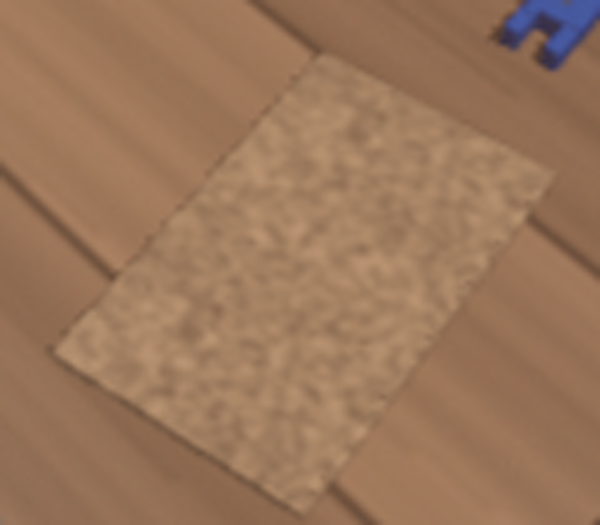

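View pics/side_mat.png

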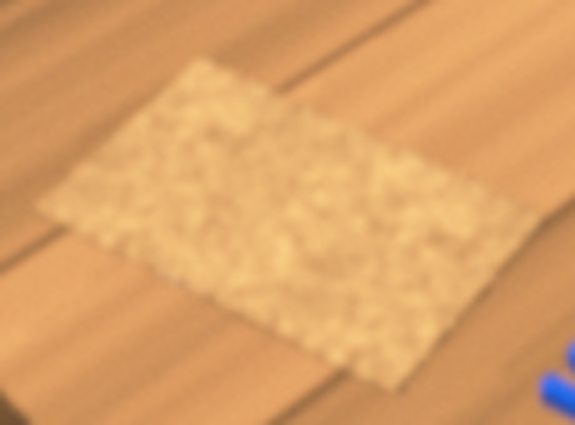

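```bash
cat > m2.py <<'E'
from h import *
def px(p,f,o): return [(p[0]+.5)/f-.5+o[0],(p[1]+.5)/f-.5+o[1]]
S=np.load('scene0.npz');D=np.load('side0.npz')
sc=[(320,53),(554,174),(300,513),(52,350)]; sd=[(395,390),(543,217),(200,58),(38,207)]
# order by world
a=[onz(S['K'],S['V'],px(p,5,(330,245)),.004) for p in sc]
b=[onz(D['K'],D['V'],px(p,5,(165,235)),.004) for p in sd]
for n,q in (('scene',a),('side',b)):
    print(n,'mat'); print(np.round(q,4), np.mean(q,0).round(4))
E
python3 m2.py
python3 - <<'E'
import numpy as np,cv2
for n,(x,y,w,h) in [('scene',(240,185,100,75)),('side',(255,170,105,75))]:
    b=np.load(''+n+'0.npz')['im'][:,:,::-1]
    cv2.imwrite(f'pics/{n}_tr2.png',cv2.resize(b[y:y+h,x:x+w],None,fx=7,fy=7,interpolation=cv2.INTER_CUBIC))
E
```

```text
scene mat
[[0.4267 0.2325 0.004 ]
 [0.3979 0.3481 0.004 ]
 [0.6105 0.3986 0.004 ]
 [0.6373 0.2836 0.004 ]] [0.5181 0.3157 0.004 ]
side mat
[[0.3969 0.3478 0.004 ]
 [0.4249 0.2338 0.004 ]
 [0.6388 0.2831 0.004 ]
 [0.6094 0.3981 0.004 ]] [0.5175 0.3157 0.004 ]
```

View pics/scene_tr2.png

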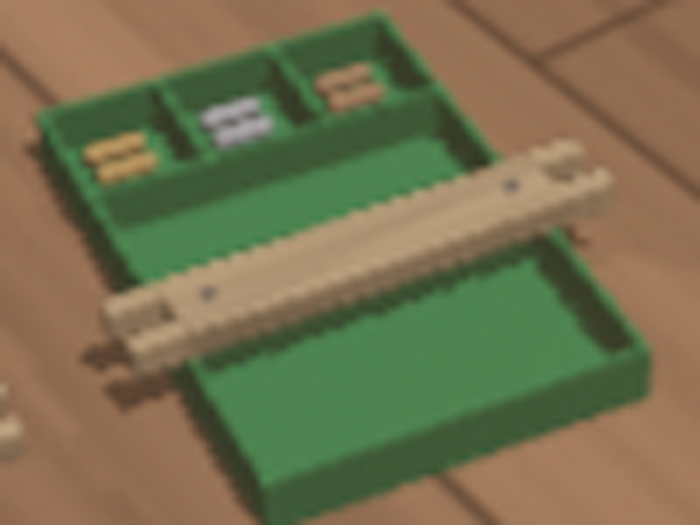

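View pics/side_tr2.png

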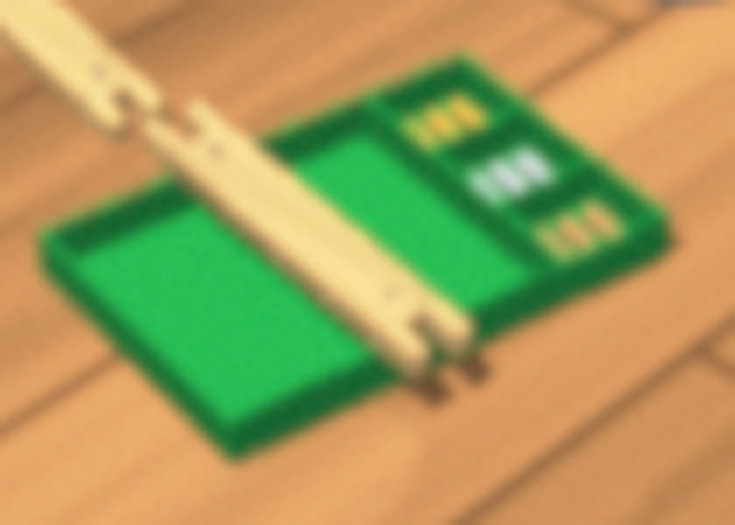

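View pics/scene_spool.png

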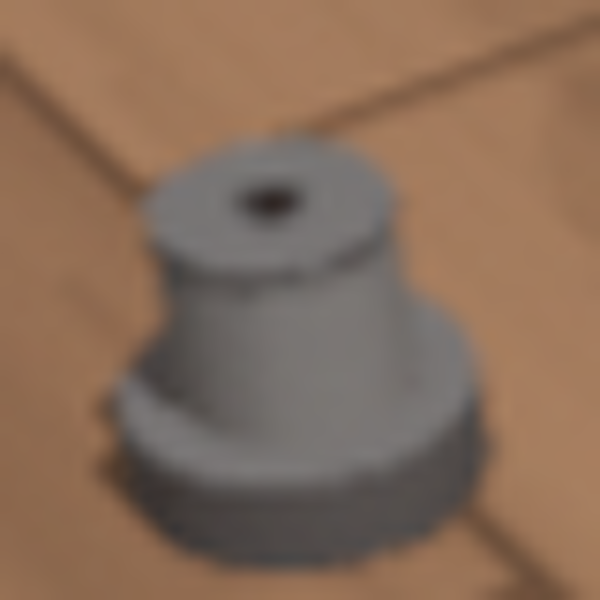

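View pics/side_spool.png

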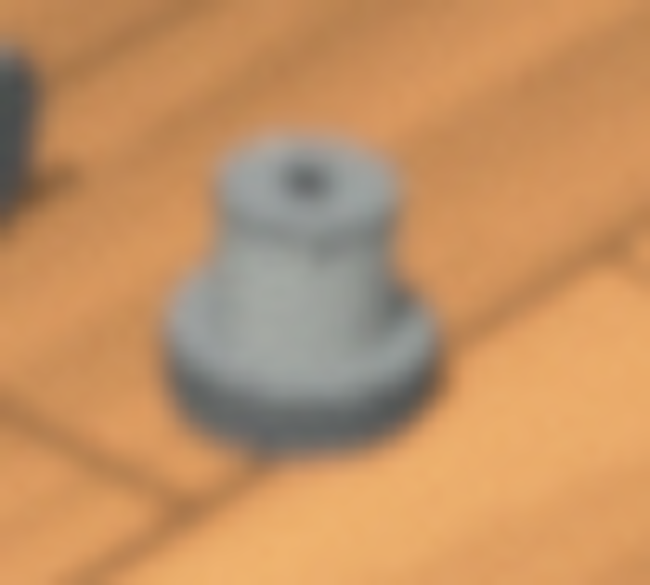

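```bash
cat >> m2.py <<'E'
print('--- tray')
T=lambda p,n:px(p,7,(240,185) if n=='s' else (255,170))
a=[onz(S['K'],S['V'],T(p,'s'),.024) for p in [(40,117),(384,13),(650,352),(267,487)]]
b=[onz(D['K'],D['V'],T(p,'d'),.024) for p in [(462,55),(668,215),(237,437),(40,235)]]
print(np.round(a,4),np.mean(a,0).round(4));print(np.round(b,4),np.mean(b,0).round(4))
for p,q in zip([(40,117),(384,13),(650,352),(267,487)],[(462,55),(668,215),(237,437),(40,235)]):
    print('tri',tri([(S['K'],S['V'],T(p,'s')),(D['K'],D['V'],T(q,'d'))]))
print('--- stick screws')
for p,q in [((207,293),(215,152)),((512,185),(391,292))]:
    print(tri([(S['K'],S['V'],T(p,'s')),(D['K'],D['V'],T(q,'d'))]))
a=[onz(S['K'],S['V'],T(p,'s'),.038) for p in [(105,300),(133,345),(578,143),(608,183)]]
b=[onz(D['K'],D['V'],T(p,'d'),.038) for p in [(195,98),(150,122),(430,350),(470,325)]]
print(np.round(a,4),np.mean(a,0).round(4));print(np.round(b,4),np.mean(b,0).round(4))
print('--- spool')
print(tri([(S['K'],S['V'],px((269,202),15,(200,150))),(D['K'],D['V'],px((306,180),13,(330,135)))]))
# end top ellipse centre
print(tri([(S['K'],S['V'],px((270,206),15,(200,150))),(D['K'],D['V'],px((310,182),13,(330,135)))]))
E
python3 m2.py | sed -n '/tray/,$p'
```

```text
--- tray
[[ 0.6124 -0.1334  0.024 ]
 [ 0.4699 -0.1077  0.024 ]
 [ 0.5112  0.1068  0.024 ]
 [ 0.6529  0.08    0.024 ]] [ 0.5616 -0.0135  0.024 ]
[[ 0.6119 -0.1346  0.024 ]
 [ 0.4703 -0.1084  0.024 ]
 [ 0.5015  0.1087  0.024 ]
 [ 0.6506  0.0789  0.024 ]] [ 0.5586 -0.0138  0.024 ]
tri (array([ 0.6120506 , -0.1344514 ,  0.02357582]), [0.00040357223891161834, 0.00040357223891140394])
tri (array([ 0.4699312 , -0.10782364,  0.02421842]), [0.0002463276086878213, 0.00024632760868769206])
tri (array([0.50716932, 0.10308637, 0.01780526]), [0.0009106666410548184, 0.000910666641054936])
tri (array([0.65198359, 0.07817069, 0.02238386]), [0.0003928475019124378, 0.0003928475019122741])
--- stick screws
(array([0.62491051, 0.0029822 , 0.0387476 ]), [0.0002974616489404296, 0.000297461648940466])
(array([0.50546771, 0.0207329 , 0.03961543]), [0.000577479887718371, 0.000577479887718378])
[[ 0.6544 -0.0165  0.038 ]
 [ 0.6588  0.0087  0.038 ]
 [ 0.4705  0.0158  0.038 ]
 [ 0.4761  0.0402  0.038 ]] [0.565 0.012 0.038]
[[ 0.66   -0.018   0.038 ]
 [ 0.6612  0.007   0.038 ]
 [ 0.4717  0.0336  0.038 ]
 [ 0.4706  0.012   0.038 ]] [0.5659 0.0087 0.038 ]
--- spool
(array([ 0.60852034, -0.28606127,  0.0635417 ]), [0.0002651170945132194, 0.00026511709451318194])
(array([ 0.60812462, -0.28704318,  0.06232584]), [0.0006008783827121459, 0.0006008783827119289])
```

```bash
cat > go.py <<'E'
import sys
from h import *
from scipy.spatial.transform import Rotation as Ro
from rig import read_state, robot
def delta(target,yawdeg):
    s=read_state();R0=Ro.from_rotvec(s['tcp_rot']);
    x=np.array([np.cos(np.radians(yawdeg)),np.sin(np.radians(yawdeg)),0]);z=np.array([0,0,-1.]);y=np.cross(z,x)
    best=None
    for sg in (1,-1):
        Rt=Ro.from_matrix(np.c_[sg*x,sg*y,z]);tv=(R0.inv()*Rt).as_rotvec(degrees=True)
        if best is None or np.linalg.norm(tv)<np.linalg.norm(best): best=tv
    d=R0.inv().apply(np.array(target)-s['tcp_pos'])
    print('t',round(s['t'],2),'tcp',s['tcp_pos'].round(4),'F',np.round(s['ft_force'],1),'gap',round(s['finger_gap'],3),'q7',round(s['joint_pos'][6],2))
    print('xyz mm',(d*1000).round(1),'turn',best.round(2))
if __name__=='__main__': 
    v=list(map(float,sys.argv[1:])); delta(v[:3],v[3])
E
python3 go.py 0.54 -0.03 0.36 -99.5; python3 -c "
from rig import robot;print(robot.tcp_to_tips,[a for a in dir(robot) if a[0]!='_'])"
```

```text
t 0.15 tcp [ 0.2536 -0.5712  0.4042] F [ 0.7  0.1 -0.4] gap 0.999 q7 -0.05
xyz mm [-378.4 -481.4   44.5] turn [2.000e-02 5.000e-02 3.343e+01]
0.1734 ['IKError', 'tcp_to_tips']
```

Call:
apply_moves([
  {"xyz": [-10,-12,0],"turn": [0,0,2],"hand": 1},
])

```text
t: 0.25
tcp_pos: [0.2726, -0.5294, 0.4038]
tcp_rot: [2.596, -1.766, -0.002]
ft_force: [1.1, 1.1, -0.5]
finger_gap: 1.001
```

That row was in mm by mistake: xyz is in metres. It was capped at one harmless 46 mm step. I'll use metres from here on.

```bash
python3 go.py 0.54 -0.03 0.36 -99.5
```

```text
t 0.25 tcp [ 0.2726 -0.5294  0.4038] F [ 1.1  1.1 -0.5] gap 1.001 q7 -0.16
xyz mm [-366.4 -432.1   42.9] turn [ 0.11 -0.04 31.04]
```

Call:
apply_moves([
  {"xyz": [-0.03,-0.035,0],"turn": [0,0,2],"hand": 1},
  {"xyz": [-0.06,-0.07,0],"turn": [0,0,5],"hand": 1},
  {"xyz": [-0.09,-0.105,0.005],"turn": [0,0,8],"hand": 1},
  {"xyz": [-0.12,-0.14,0.01],"turn": [0,0,11],"hand": 1},
  {"xyz": [-0.15,-0.175,0.015],"turn": [0,0,14],"hand": 1},
  {"xyz": [-0.18,-0.21,0.02],"turn": [0,0,17],"hand": 1},
  {"xyz": [-0.21,-0.245,0.025],"turn": [0,0,20],"hand": 1},
  {"xyz": [-0.24,-0.28,0.03],"turn": [0,0,23],"hand": 1},
  {"xyz": [-0.27,-0.315,0.035],"turn": [0,0,26],"hand": 1},
  {"xyz": [-0.3,-0.35,0.04],"turn": [0,0,28],"hand": 1},
  {"xyz": [-0.33,-0.39,0.04],"turn": [0,0,30],"hand": 1},
  {"xyz": [-0.36,-0.425,0.042],"turn": [0,0,31],"hand": 1},
])

```text
t: 1.45
tcp_pos: [0.5363, -0.0316, 0.3627]
tcp_rot: [-2.037, 2.391, -0.0]
ft_force: [0.7, -0.4, -0.4]
finger_gap: 0.999
```

```bash
cat > snap.py <<'E'
import sys
from rig import read_state, optics
import cv2,numpy as np
n,o=sys.argv[1:3]
c=optics.calibration(n); s=read_state(); im=optics.capture(n)
cv2.imwrite(f'pics/{o}.png',im[:,:,::-1]); np.savez(o+'.npz',im=im,K=c['K'],V=c['view']); print(s['t'],s['tcp_pos'].round(4),s['tcp_rot'].round(3),s['finger_gap'])
E
python3 snap.py wrist w1
```

```text
1.45 [ 0.5363 -0.0316  0.3627] [-2.037  2.391 -0.   ] 0.998721302619264
```

View pics/w1.png

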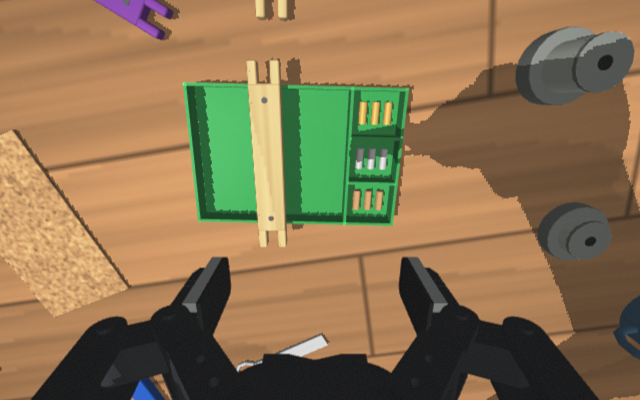

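The wrist view shows the stick from (263,60) to (273,246), with screws at (264,100) and (271,218). The tray's outer corners are at about (184,84), (410,87), (391,224) and (200,220).

```bash
cat > m3.py <<'E'
from h import *
d=np.load('w1.npz');im=d['im'];K=d['K'];V=d['V'];b=im[:,:,::-1].copy();hsv=cv2.cvtColor(b,cv2.COLOR_BGR2HSV)
print('stick hsv',hsv[160,265],'wood',hsv[120,100],hsv[255,262])
print('screws z=.038',onz(K,V,(264,100),.038).round(4),onz(K,V,(271,218),.038).round(4))
c=[(246.5,61),(279,60),(285.5,245),(259.5,246.5)]
q=[onz(K,V,p,.038) for p in c];print(np.round(q,4),np.mean(q,0).round(4))
a=np.mean(q[2:],0)-np.mean(q[:2],0);print('len',np.linalg.norm(a),'yaw',np.degrees(np.arctan2(a[1],a[0])))
c=[(184,84),(410,87),(391,224),(200,220.5)]
q=[onz(K,V,p,.024) for p in c];print('tray',np.round(q,4),np.mean(q,0).round(4))
S=np.load('scene0.npz');D=np.load('side0.npz')
for sp,dp,wp in [((207,293),(215,152),(264,100)),((512,185),(391,292),(271,218))]:
    px=lambda p,o:[(p[0]+.5)/7-.5+o[0],(p[1]+.5)/7-.5+o[1]]
    print('tri3',tri([(S['K'],S['V'],px(sp,(240,185))),(D['K'],D['V'],px(dp,(255,170))),(K,V,wp)]))
px=lambda p,f,o:[(p[0]+.5)/f-.5+o[0],(p[1]+.5)/f-.5+o[1]]
print('spool',tri([(S['K'],S['V'],px((269,202),15,(200,150))),(D['K'],D['V'],px((306,180),13,(330,135))),(K,V,(605,62))]))
E
python3 m3.py
```

```text
stick hsv [ 21  97 232] wood [ 14 126 180] [ 14 127 193]
screws z=.038 [0.6235 0.003  0.038 ] [0.5051 0.021  0.038 ]
[[ 0.6586  0.0115  0.038 ]
 [ 0.6548 -0.0176  0.038 ]
 [ 0.471   0.0118  0.038 ]
 [ 0.4737  0.0405  0.038 ]] [0.5645 0.0115 0.038 ]
len 0.18667080647720188 yaw 171.00174392931095
tray [[ 0.6502  0.0784  0.024 ]
 [ 0.6131 -0.137   0.024 ]
 [ 0.4712 -0.108   0.024 ]
 [ 0.5092  0.1034  0.024 ]] [ 0.5609 -0.0158  0.024 ]
tri3 (array([0.6243344 , 0.00294513, 0.03875494]), [0.0005996145861512303, 0.0005638775687697291, 0.0008688573979217145])
tri3 (array([0.50555984, 0.02065908, 0.03951798]), [0.0005867881135926058, 0.0005849673891362105, 0.0001454519996221819])
spool (array([ 0.60828444, -0.28554166,  0.06356177]), [0.0003557062258833966, 0.0005642291573622559, 0.000681688789239297])
```

```bash
python3 go.py 0.565 0.0117 0.26 -99
```

```text
t 1.5 tcp [ 0.5383 -0.0247  0.3625] F [-1.9 10.8 -1.8] gap 1.003 q7 -1.82
xyz mm [-39.7 -20.8 102.6] turn [-0.04  0.19  0.22]
```

Call:
apply_moves([
  {"xyz": [-0.02,-0.01,0.04],"turn": [0,0,0],"hand": 1},
  {"xyz": [-0.04,-0.021,0.08],"turn": [0,0,0],"hand": 1},
  {"xyz": [-0.04,-0.021,0.1],"turn": [0,0,0],"hand": 1},
  {"xyz": [-0.04,-0.021,0.1],"turn": [0,0,0],"hand": 1},
  {"xyz": [-0.04,-0.021,0.1],"turn": [0,0,0],"hand": 1},
])

```text
t: 2.0
tcp_pos: [0.5625, 0.0022, 0.2631]
tcp_rot: [2.038, -2.39, -0.0]
ft_force: [0.3, -0.3, 1.0]
finger_gap: 0.998
```

```bash
python3 snap.py wrist w2;  python3 go.py 0.565 0.0117 0.198 -99
```

```text
2.0 [0.5625 0.0022 0.2631] [ 2.038 -2.39  -0.   ] 0.9977486913464045
t 2.05 tcp [0.5627 0.0021 0.2639] F [ 0.   0.2 -0.1] gap 1.0 q7 -1.93
xyz mm [-9.9 -0.7 65.9] turn [-0.07  0.   -0.1 ]
```

View pics/w2.png

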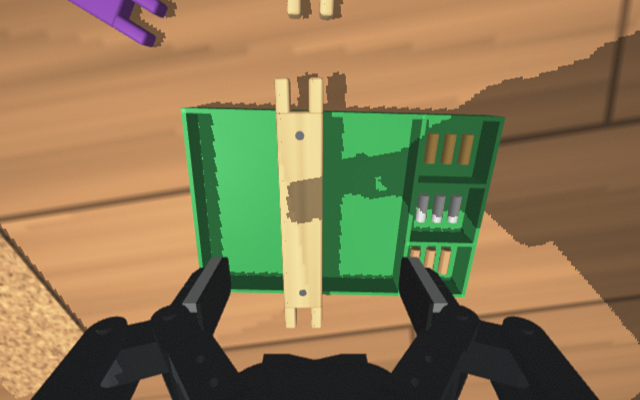

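The stick is centred at about column 302, and the midpoint between the fingers is about 315. That matches the computed 10 mm shift, so I'll descend.

Call:
apply_moves([
  {"xyz": [-0.01,-0.001,0.02],"turn": [0,0,0],"hand": 1},
  {"xyz": [-0.01,-0.001,0.04],"turn": [0,0,0],"hand": 1},
  {"xyz": [-0.01,-0.001,0.055],"turn": [0,0,0],"hand": 1},
  {"xyz": [-0.01,-0.001,0.066],"turn": [0,0,0],"hand": 1},
  {"xyz": [-0.01,-0.001,0.066],"turn": [0,0,0],"hand": 1},
  {"xyz": [-0.01,-0.001,0.066],"turn": [0,0,0],"hand": 1},
])

```text
t: 2.65
tcp_pos: [0.5653, 0.0121, 0.1973]
tcp_rot: [-2.038, 2.39, -0.001]
ft_force: [0.3, -0.1, 0.1]
finger_gap: 1.003
```

```bash
python3 snap.py wrist w3; python3 snap.py side s3; python3 go.py 0.565 0.0117 0.198 -99;python3 - <<'E'
import cv2
b=cv2.imread('pics/s3.png')[150:260,230:370];cv2.imwrite('pics/s3c.png',cv2.resize(b,None,fx=5,fy=5,interpolation=cv2.INTER_CUBIC))
E
```

```text
2.65 [0.5653 0.0121 0.1973] [-2.038e+00  2.390e+00 -1.000e-03] 1.0025685660595982
2.7 [0.5653 0.0121 0.1975] [-2.038e+00  2.390e+00 -1.000e-03] 1.0004783801454429
t 2.75 tcp [0.5653 0.0121 0.1975] F [ 1.1  0.7 -0. ] gap 0.999 q7 -1.98
xyz mm [ 0.5  0.3 -0.5] turn [-0.06  0.01 -0.08]
```

View pics/w3.png

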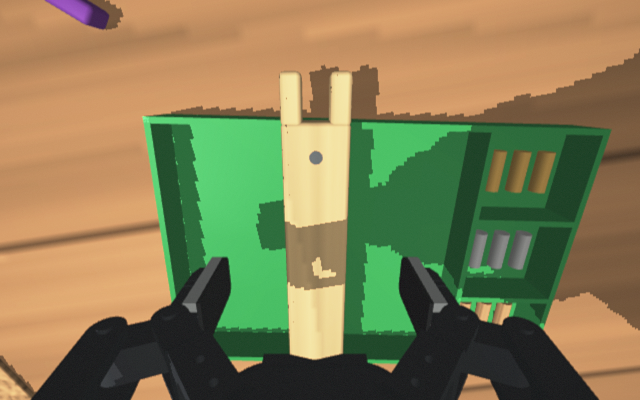

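View pics/s3c.png

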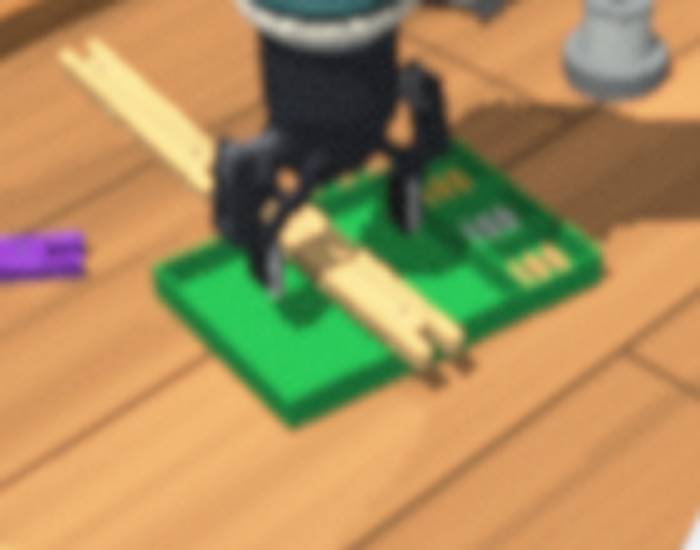

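The stick sits centred between the open fingers and its axis runs square to the jaws, so I'll close.

Call:
apply_moves([
  {"xyz": [0,0,0],"turn": [0,0,0],"hand": 0.3},
  {"xyz": [0,0,0],"turn": [0,0,0],"hand": 0.2},
  {"xyz": [0,0,0],"turn": [0,0,0],"hand": 0.2},
  {"xyz": [0,0,0],"turn": [0,0,0],"hand": 0.2},
  {"xyz": [0,0,0],"turn": [0,0,0],"hand": 0.1},
  {"xyz": [0,0,0],"turn": [0,0,0],"hand": 0},
  {"xyz": [0,0,0],"turn": [0,0,0],"hand": 0},
  {"xyz": [0,0,0],"turn": [0,0,0],"hand": 0},
], force=40)

```text
t: 3.55
tcp_pos: [0.5651, 0.0123, 0.197]
tcp_rot: [-2.039, 2.39, -0.0]
ft_force: [-1.4, 0.1, 6.3]
finger_gap: 0.34
```

```bash
python3 snap.py wrist w4; python3 snap.py side s4;python3 go.py 0.565 0.0117 0.198 -99; python3 - <<'E'
import cv2
b=cv2.imread('pics/s4.png')[150:260,230:370];cv2.imwrite('pics/s4c.png',cv2.resize(b,None,fx=5,fy=5,interpolation=cv2.INTER_CUBIC))
E
```

```text
3.55 [0.5651 0.0123 0.197 ] [-2.039  2.39  -0.   ] 0.339625625526391
3.6 [0.565  0.0122 0.1969] [ 2.039 -2.39   0.   ] 0.3386901090764962
t 3.65 tcp [0.5651 0.0122 0.1969] F [-1.8 -0.1  4.8] gap 0.334 q7 -1.98
xyz mm [ 0.5 -0.  -1.1] turn [-0.   -0.   -0.06]
```

View pics/w4.png

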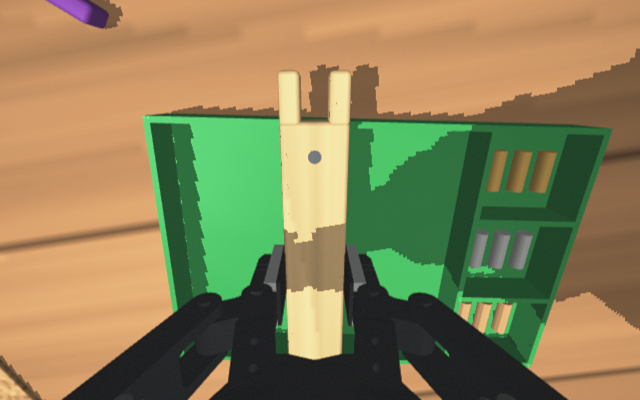

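View pics/s4c.png

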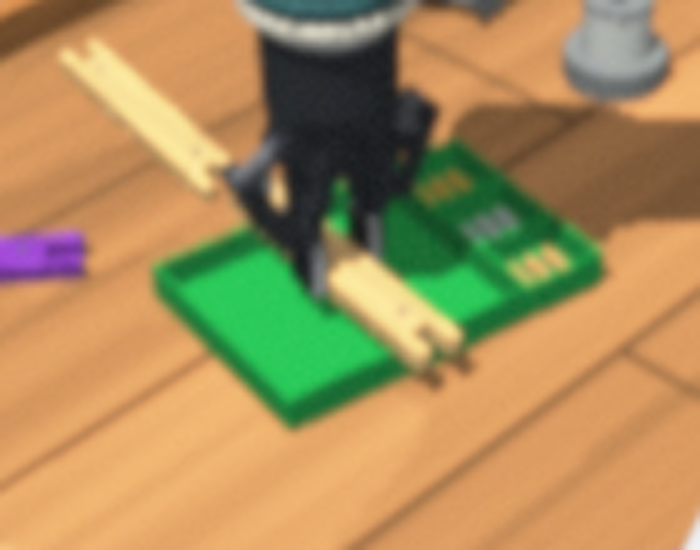

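Call:
apply_moves([
  {"xyz": [0,0,-0.01],"turn": [0,0,0],"hand": 0},
  {"xyz": [0,0,-0.03],"turn": [0,0,0],"hand": 0},
  {"xyz": [0,0,-0.06],"turn": [0,0,0],"hand": 0},
  {"xyz": [0,0,-0.085],"turn": [0,0,0],"hand": 0},
  {"xyz": [0,0,-0.1],"turn": [0,0,0],"hand": 0},
  {"xyz": [0,0,-0.1],"turn": [0,0,0],"hand": 0},
  {"xyz": [0,0,-0.1],"turn": [0,0,0],"hand": 0},
])

```text
t: 4.35
tcp_pos: [0.5648, 0.0122, 0.2963]
tcp_rot: [2.039, -2.39, -0.0]
ft_force: [0.3, 0.5, -1.1]
finger_gap: 0.335
```

```bash
python3 snap.py wrist w5; python3 go.py 0.518 0.3157 0.25 -76.5
```

```text
4.35 [0.5648 0.0122 0.2963] [ 2.039 -2.39  -0.   ] 0.3349808022917887
t 4.4 tcp [0.5647 0.0122 0.2958] F [-0.3 -0.6 -1.3] gap 0.342 q7 -1.93
xyz mm [-292.4   93.9   45.9] turn [  0.08   0.   -22.56]
```

View pics/w5.png

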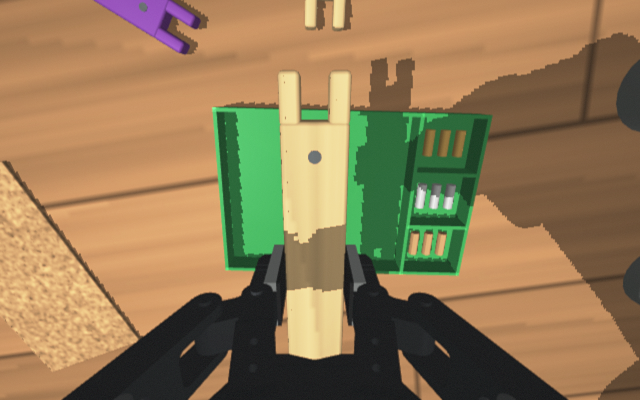

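The stick is off the tray and held level between the pads, at the same place in the image as before. Next I'll carry it to the mat.

Call:
apply_moves([
  {"xyz": [-0.015,0.005,0],"turn": [0,0,-1],"hand": 0},
  {"xyz": [-0.04,0.013,0],"turn": [0,0,-3],"hand": 0},
  {"xyz": [-0.07,0.022,0],"turn": [0,0,-5],"hand": 0},
  {"xyz": [-0.1,0.032,0],"turn": [0,0,-8],"hand": 0},
  {"xyz": [-0.13,0.042,0],"turn": [0,0,-11],"hand": 0},
  {"xyz": [-0.16,0.052,0],"turn": [0,0,-13],"hand": 0},
  {"xyz": [-0.19,0.061,0],"turn": [0,0,-15],"hand": 0},
  {"xyz": [-0.22,0.071,0],"turn": [0,0,-17],"hand": 0},
  {"xyz": [-0.25,0.08,0.005],"turn": [0,0,-19],"hand": 0},
  {"xyz": [-0.275,0.088,0.01],"turn": [0,0,-21],"hand": 0},
  {"xyz": [-0.289,0.093,0.015],"turn": [0,0,-22.5],"hand": 0},
  {"xyz": [-0.292,0.094,0.02],"turn": [0,0,-22.5],"hand": 0},
])

```text
t: 5.6
tcp_pos: [0.5171, 0.3172, 0.2757]
tcp_rot: [2.469, -1.942, -0.002]
ft_force: [-0.4, 0.0, -2.1]
finger_gap: 0.336
```

```bash
python3 snap.py wrist w6;  python3 go.py 0.518 0.3157 0.2 -76.5
```

```text
5.6 [0.5171 0.3172 0.2757] [ 2.469e+00 -1.942e+00 -2.000e-03] 0.3364255256543161
t 5.65 tcp [0.5175 0.3161 0.2749] F [-0.8 -0.7 -1.2] gap 0.339 q7 -2.15
xyz mm [ 0.5 -0.6 74.9] turn [ 0.12 -0.   -0.  ]
```

View pics/w6.png

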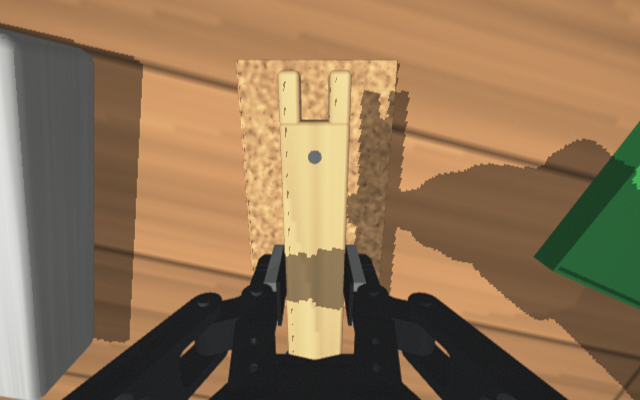

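The stick is centred over the mat and aligned with it. The mat's far edge spans columns 237–398 and the stick spans 280–350. I'll lower it now.

Call:
apply_moves([
  {"xyz": [0,0,0.02],"turn": [0,0,0],"hand": 0},
  {"xyz": [0,0,0.045],"turn": [0,0,0],"hand": 0},
  {"xyz": [0,0,0.065],"turn": [0,0,0],"hand": 0},
  {"xyz": [0,0,0.08],"turn": [0,0,0],"hand": 0},
  {"xyz": [0,0,0.088],"turn": [0,0,0],"hand": 0},
  {"xyz": [0,0,0.092],"turn": [0,0,0],"hand": 0},
  {"xyz": [0,0,0.094],"turn": [0,0,0],"hand": 0},
  {"xyz": [0,0,0.094],"turn": [0,0,0],"hand": 0},
  {"xyz": [0,0,0.094],"turn": [0,0,0],"hand": 0},
])

```text
t: 6.55
tcp_pos: [0.5184, 0.3155, 0.1833]
tcp_rot: [-2.465, 1.946, -0.0]
ft_force: [-0.9, 0.7, -0.6]
finger_gap: 0.337
```

```bash
python3 snap.py scene c7; python3 snap.py side s7;python3 go.py 0.518 0.3157 0.178 -76.5; python3 - <<'E'
import cv2
b=cv2.imread('pics/s7.png')[230:330,160:290];cv2.imwrite('pics/s7c.png',cv2.resize(b,None,fx=5,fy=5,interpolation=cv2.INTER_CUBIC))
b=cv2.imread('pics/c7.png')[235:355,325:455];cv2.imwrite('pics/c7c.png',cv2.resize(b,None,fx=5,fy=5,interpolation=cv2.INTER_CUBIC))
E
```

```text
6.55 [0.5184 0.3155 0.1833] [-2.465  1.946 -0.   ] 0.33651597693496305
6.6 [0.5184 0.3155 0.1833] [-2.465  1.946 -0.   ] 0.34080039610882
t 6.65 tcp [0.5183 0.3155 0.1832] F [ 0.2 -0.1 -1. ] gap 0.337 q7 -2.2
xyz mm [-0.3  0.3  5.2] turn [-0.04  0.01 -0.06]
```

View pics/s7c.png

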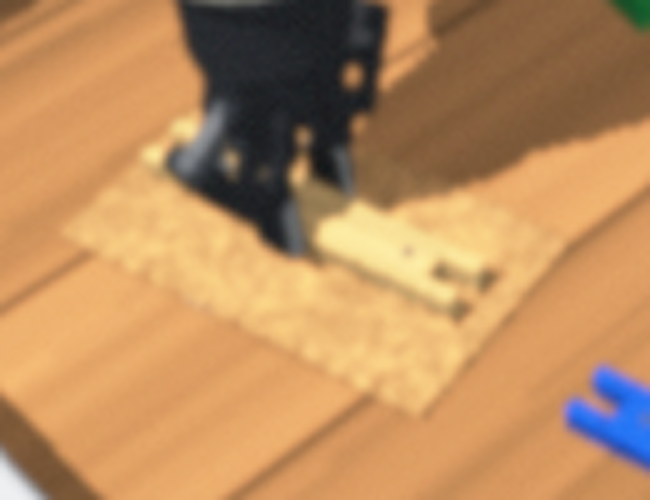

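View pics/c7c.png

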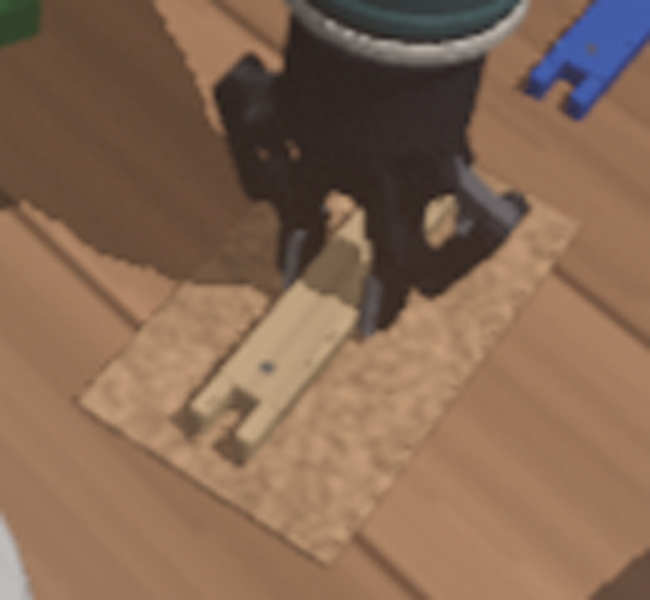

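Call:
apply_moves([
  {"xyz": [0,0,0.002],"turn": [0,0,0],"hand": 0},
  {"xyz": [0,0,0.003],"turn": [0,0,0],"hand": 0},
  {"xyz": [0,0,0.004],"turn": [0,0,0],"hand": 0},
  {"xyz": [0,0,0.005],"turn": [0,0,0],"hand": 0},
  {"xyz": [0,0,0.005],"turn": [0,0,0],"hand": 0},
])

```text
t: 7.15
tcp_pos: [0.5182, 0.3154, 0.1775]
tcp_rot: [2.466, -1.946, -0.0]
ft_force: [-0.1, 0.9, -1.4]
finger_gap: 0.336
```

Call:
apply_moves([
  {"xyz": [0,0,0.001],"turn": [0,0,0],"hand": 0},
  {"xyz": [0,0,0.001],"turn": [0,0,0],"hand": 0},
  {"xyz": [0,0,0.001],"turn": [0,0,0],"hand": 0},
])

```text
t: 7.45
tcp_pos: [0.5182, 0.3155, 0.1772]
tcp_rot: [-2.466, 1.946, -0.0]
ft_force: [-3.5, -2.2, 9.7]
finger_gap: 0.338
```

Contact shows as +10 N upward, so the stick is on the mat. I'll open gently and then rise.

Call:
apply_moves([
  {"xyz": [0,0,0],"turn": [0,0,0],"hand": 0.4},
  {"xyz": [0,0,0],"turn": [0,0,0],"hand": 0.5},
  {"xyz": [0,0,0],"turn": [0,0,0],"hand": 0.7},
  {"xyz": [0,0,0],"turn": [0,0,0],"hand": 1},
  {"xyz": [0,0,0],"turn": [0,0,0],"hand": 1},
  {"xyz": [0,0,-0.02],"turn": [0,0,0],"hand": 1},
  {"xyz": [0,0,-0.05],"turn": [0,0,0],"hand": 1},
  {"xyz": [0,0,-0.09],"turn": [0,0,0],"hand": 1},
  {"xyz": [0,0,-0.13],"turn": [0,0,0],"hand": 1},
  {"xyz": [0,0,-0.15],"turn": [0,0,0],"hand": 1},
  {"xyz": [0,0,-0.15],"turn": [0,0,0],"hand": 1},
])

```text
t: 8.55
tcp_pos: [0.5187, 0.3158, 0.3299]
tcp_rot: [-2.462, 1.944, -0.003]
ft_force: [0.8, -0.2, 0.2]
finger_gap: 1.0
```

```bash
python3 snap.py wrist w8;  python3 go.py 0.565 -0.13 0.34 -66
```

```text
8.55 [0.5187 0.3158 0.3299] [-2.462  1.944 -0.003] 0.9995819293905284
t 8.6 tcp [0.5184 0.3155 0.328 ] F [-0.2 -0.2 -1.2] gap 1.001 q7 -2.13
xyz mm [444.1  58.1 -12.4] turn [ -0.14   0.02 -10.57]
```

View pics/w8.png

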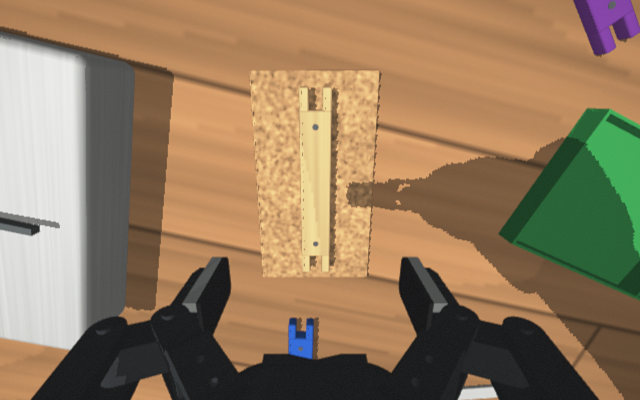

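The stick lies flat, released and centred on the mat. Next is the spool.

```bash
python3 go.py 0.565 -0.23 0.36 -90
```

```text
t 8.6 tcp [0.5184 0.3155 0.328 ] F [-0.2 -0.2 -1.2] gap 1.001 q7 -2.13
xyz mm [541.4  81.2 -32.5] turn [-0.13  0.05 13.43]
```

Call:
apply_moves([
  {"xyz": [0.02,0.003,-0.01],"turn": [0,0,0],"hand": 1},
  {"xyz": [0.06,0.009,-0.02],"turn": [0,0,1],"hand": 1},
  {"xyz": [0.105,0.016,-0.03],"turn": [0,0,2],"hand": 1},
  {"xyz": [0.15,0.022,-0.032],"turn": [0,0,4],"hand": 1},
  {"xyz": [0.195,0.029,-0.032],"turn": [0,0,6],"hand": 1},
  {"xyz": [0.24,0.036,-0.032],"turn": [0,0,8],"hand": 1},
  {"xyz": [0.285,0.043,-0.032],"turn": [0,0,9],"hand": 1},
  {"xyz": [0.33,0.05,-0.032],"turn": [0,0,10],"hand": 1},
  {"xyz": [0.375,0.056,-0.032],"turn": [0,0,11],"hand": 1},
  {"xyz": [0.42,0.063,-0.032],"turn": [0,0,12],"hand": 1},
  {"xyz": [0.465,0.07,-0.032],"turn": [0,0,13],"hand": 1},
  {"xyz": [0.5,0.075,-0.032],"turn": [0,0,13.4],"hand": 1},
])

```text
t: 9.8
tcp_pos: [0.5609, -0.1913, 0.3574]
tcp_rot: [2.218, -2.223, -0.002]
ft_force: [0.7, -0.4, -0.1]
finger_gap: 1.001
```

Call:
apply_moves([
  {"xyz": [0.03,0.004,0],"turn": [0,0,0],"hand": 1},
  {"xyz": [0.041,0.006,0],"turn": [0,0,0],"hand": 1},
  {"xyz": [0.041,0.006,0],"turn": [0,0,0],"hand": 1},
  {"xyz": [0.041,0.006,0],"turn": [0,0,0],"hand": 1},
])

```text
t: 10.2
tcp_pos: [0.5557, -0.2281, 0.3581]
tcp_rot: [-2.223, 2.219, 0.002]
ft_force: [0.1, 0.7, -0.5]
finger_gap: 1.0
```

```bash
python3 snap.py wrist w9;  python3 go.py 0.6083 -0.286 0.30 -90
```

```text
10.2 [ 0.5557 -0.2281  0.3581] [-2.223e+00  2.219e+00  2.000e-03] 1.0002771859004937
t 10.25 tcp [ 0.5558 -0.2277  0.3583] F [ 0.3 -0.1  0.2] gap 0.998 q7 -1.31
xyz mm [ 58.5 -52.4  58.2] turn [0.03 0.05 0.14]
```

View pics/w9.png

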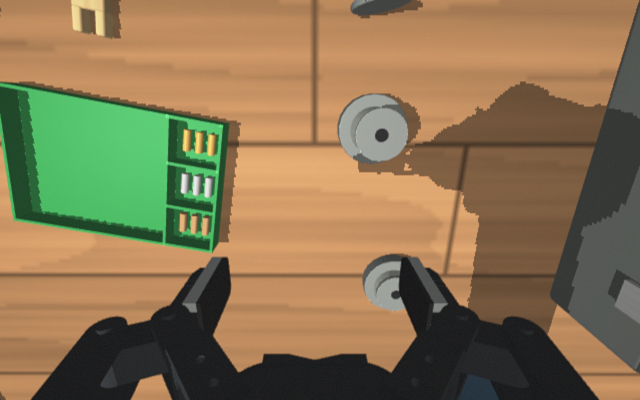

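The tall spool's hub is at (381,135) and the short one is at (395,295), hidden behind the right finger. The tray's big compartment is now empty.

```bash
python3 - <<'E'
from h import *
S=np.load('scene0.npz');D=np.load('side0.npz');W=np.load('w9.npz');K=W['K'];V=W['V']
px=lambda p,f,o:[(p[0]+.5)/f-.5+o[0],(p[1]+.5)/f-.5+o[1]]
print(tri([(S['K'],S['V'],px((269,202),15,(200,150))),(D['K'],D['V'],px((306,180),13,(330,135))),(K,V,(381,135))]))
print(onz(K,V,(381,135),.062), onz(K,V,(395,295),.034))
print('proj drum/skirt', proj(K,V,np.array([.608,-.2855,.022])))
b=W['im'][:,:,::-1];hsv=cv2.cvtColor(b,cv2.COLOR_BGR2HSV)
cv2.imwrite('pics/w9t.png',cv2.resize(b[70:260,0:250],None,fx=3,fy=3,interpolation=cv2.INTER_CUBIC))
cv2.imwrite('pics/w9s.png',cv2.resize(b[80:180,320:430],None,fx=6,fy=6,interpolation=cv2.INTER_CUBIC))
E
```

```text
(array([ 0.60817301, -0.28545891,  0.06388361]), [0.0005785634307175412, 0.00036267920248785166, 0.0005406623214335187])
[ 0.60747451 -0.28559973  0.062     ] [ 0.41917002 -0.32216926  0.034     ]
proj drum/skirt [372.54539982 129.46038472]
```

View pics/w9t.png

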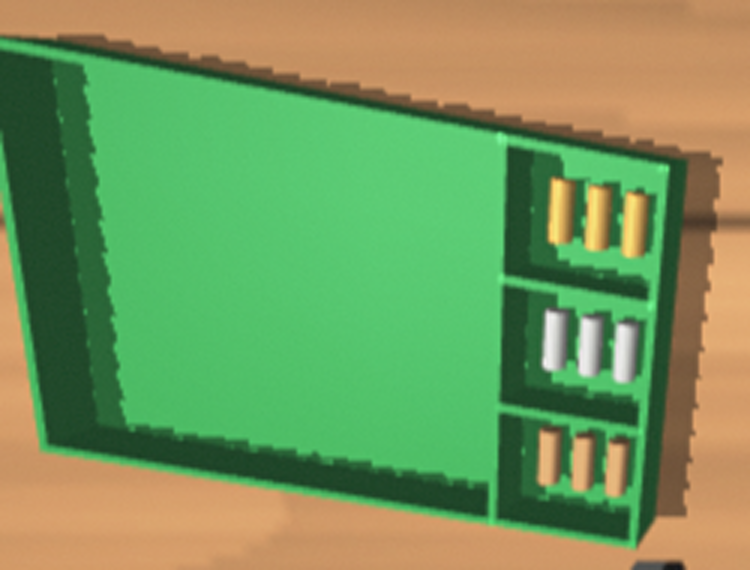

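View pics/w9s.png

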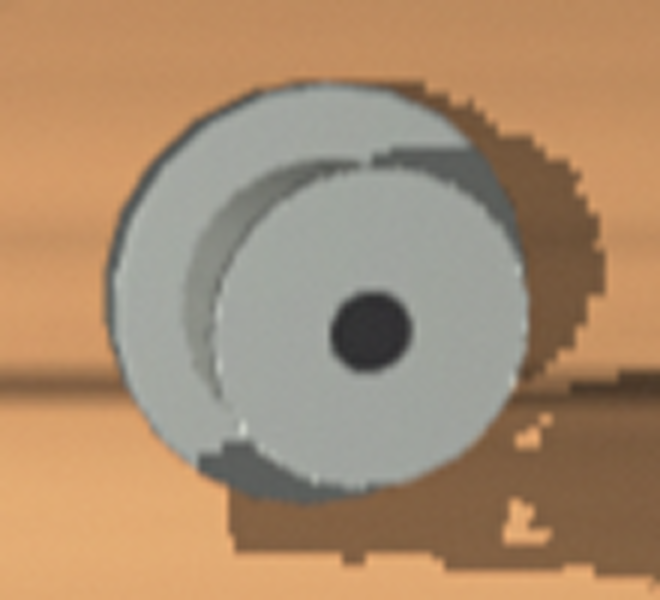

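Call:
apply_moves([
  {"xyz": [0.02,-0.018,0.01],"turn": [0,0,0],"hand": 1},
  {"xyz": [0.04,-0.036,0.03],"turn": [0,0,0],"hand": 1},
  {"xyz": [0.058,-0.052,0.05],"turn": [0,0,0],"hand": 1},
  {"xyz": [0.058,-0.052,0.07],"turn": [0,0,0],"hand": 1},
  {"xyz": [0.058,-0.052,0.08],"turn": [0,0,0],"hand": 1},
  {"xyz": [0.058,-0.052,0.08],"turn": [0,0,0],"hand": 1},
  {"xyz": [0.058,-0.052,0.08],"turn": [0,0,0],"hand": 1},
])

```text
t: 10.95
tcp_pos: [0.6078, -0.2864, 0.2796]
tcp_rot: [-2.223, 2.219, -0.001]
ft_force: [0.2, -0.1, 0.8]
finger_gap: 0.998
```

```bash
python3 snap.py wrist w10;  python3 go.py 0.608 -0.2855 0.198 -90
```

```text
10.95 [ 0.6078 -0.2864  0.2796] [-2.223e+00  2.219e+00 -1.000e-03] 0.9975854446250554
t 11.0 tcp [ 0.6078 -0.2867  0.28  ] F [-0.8 -1.   0.4] gap 0.999 q7 -1.27
xyz mm [-1.2 -0.  82. ] turn [-0.08 -0.02  0.08]
```

View pics/w10.png

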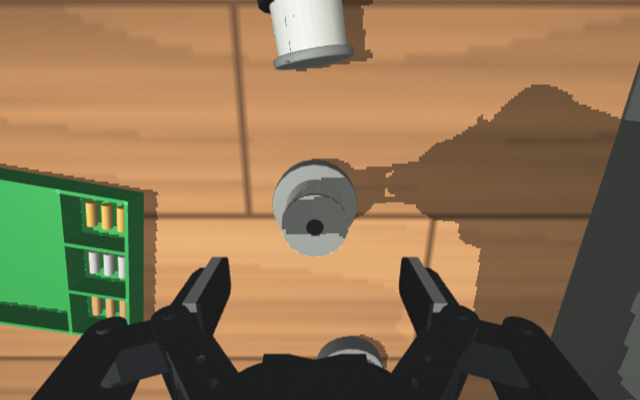

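The hub at column 315 is centred between the fingers. I'll descend.

Call:
apply_moves([
  {"xyz": [-0.001,0,0.02],"turn": [0,0,0],"hand": 1},
  {"xyz": [-0.001,0,0.045],"turn": [0,0,0],"hand": 1},
  {"xyz": [-0.001,0,0.065],"turn": [0,0,0],"hand": 1},
  {"xyz": [-0.001,0,0.077],"turn": [0,0,0],"hand": 1},
  {"xyz": [-0.001,0,0.081],"turn": [0,0,0],"hand": 1},
  {"xyz": [-0.001,0,0.081],"turn": [0,0,0],"hand": 1},
  {"xyz": [-0.001,0,0.081],"turn": [0,0,0],"hand": 1},
])

```text
t: 11.7
tcp_pos: [0.6079, -0.2864, 0.1989]
tcp_rot: [-2.222, 2.22, -0.002]
ft_force: [-0.8, -0.6, -0.1]
finger_gap: 1.0
```

Call:
apply_moves([
  {"xyz": [0,0,0],"turn": [0,0,0],"hand": 0.7},
  {"xyz": [0,0,0],"turn": [0,0,0],"hand": 0.6},
  {"xyz": [0,0,0],"turn": [0,0,0],"hand": 0.5},
  {"xyz": [0,0,0],"turn": [0,0,0],"hand": 0.4},
  {"xyz": [0,0,0],"turn": [0,0,0],"hand": 0},
  {"xyz": [0,0,0],"turn": [0,0,0],"hand": 0},
  {"xyz": [0,0,0],"turn": [0,0,0],"hand": 0},
], force=40)

```text
t: 12.4
tcp_pos: [0.6076, -0.2864, 0.1983]
tcp_rot: [-2.222, 2.221, -0.001]
ft_force: [-2.3, 0.3, 6.4]
finger_gap: 0.526
```

```bash
python3 snap.py wrist w11; python3 snap.py side s11; python3 go.py 0.608 -0.2855 0.198 -90; python3 - <<'E'
import cv2
b=cv2.imread('pics/s11.png')[110:190,300:400];cv2.imwrite('pics/s11c.png',cv2.resize(b,None,fx=6,fy=6,interpolation=cv2.INTER_CUBIC))
E
```

```text
12.4 [ 0.6076 -0.2864  0.1983] [-2.222e+00  2.221e+00 -1.000e-03] 0.5257802507199059
12.45 [ 0.6076 -0.2864  0.1983] [-2.222e+00  2.221e+00 -1.000e-03] 0.5249464270948786
t 12.5 tcp [ 0.6076 -0.2864  0.1983] F [-2.6  1.6  6.3] gap 0.527 q7 -1.29
xyz mm [-0.9 -0.4  0.3] turn [-0.02 -0.01  0.04]
```

View pics/w11.png

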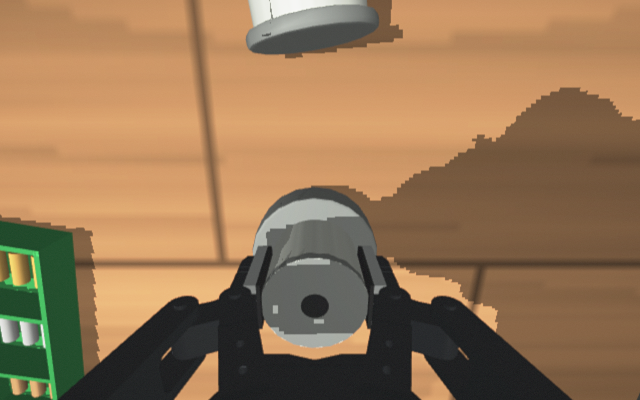

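View pics/s11c.png

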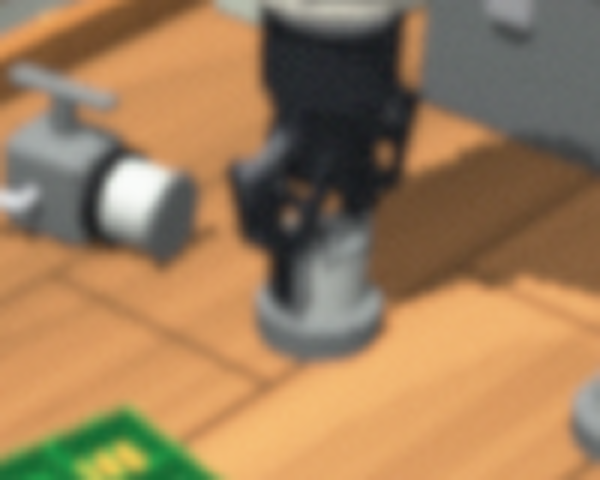

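The pads hold the drum centrally at an opening of about 45 mm. I'll lift.

Call:
apply_moves([
  {"xyz": [0,0,-0.005],"turn": [0,0,0],"hand": 0},
  {"xyz": [0,0,-0.02],"turn": [0,0,0],"hand": 0},
  {"xyz": [0,0,-0.045],"turn": [0,0,0],"hand": 0},
  {"xyz": [0,0,-0.065],"turn": [0,0,0],"hand": 0},
  {"xyz": [0,0,-0.08],"turn": [0,0,0],"hand": 0},
  {"xyz": [0,0,-0.08],"turn": [0,0,0],"hand": 0},
])

```text
t: 13.1
tcp_pos: [0.608, -0.2865, 0.2805]
tcp_rot: [-2.221, 2.22, -0.005]
ft_force: [-0.0, 0.3, -1.3]
finger_gap: 0.527
```

```bash
python3 snap.py wrist w12; python3 go.py 0.5657 0.0117 0.27 -100
```

```text
13.1 [ 0.608  -0.2865  0.2805] [-2.221  2.22  -0.005] 0.527265600240656
t 13.15 tcp [ 0.6077 -0.2864  0.2788] F [-0.4  0.9 -1.8] gap 0.529 q7 -1.27
xyz mm [-298.1   41.8    8.5] turn [-0.09 -0.03 10.04]
```

View pics/w12.png

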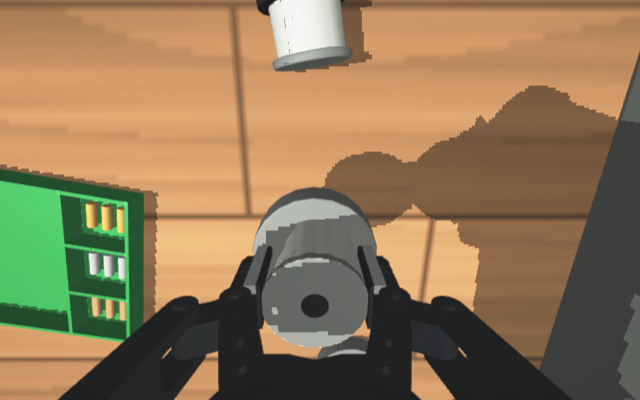

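The spool is up and has not shifted in the pads. I'll carry it over the compartment.

Call:
apply_moves([
  {"xyz": [-0.015,0.002,0],"turn": [0,0,0],"hand": 0},
  {"xyz": [-0.04,0.006,0],"turn": [0,0,1],"hand": 0},
  {"xyz": [-0.07,0.01,0],"turn": [0,0,2],"hand": 0},
  {"xyz": [-0.1,0.014,0],"turn": [0,0,3],"hand": 0},
  {"xyz": [-0.13,0.018,0],"turn": [0,0,4],"hand": 0},
  {"xyz": [-0.16,0.022,0],"turn": [0,0,5],"hand": 0},
  {"xyz": [-0.19,0.027,0],"turn": [0,0,6],"hand": 0},
  {"xyz": [-0.22,0.031,0],"turn": [0,0,7],"hand": 0},
  {"xyz": [-0.25,0.035,0],"turn": [0,0,8],"hand": 0},
  {"xyz": [-0.275,0.039,0],"turn": [0,0,9],"hand": 0},
  {"xyz": [-0.292,0.041,0],"turn": [0,0,10],"hand": 0},
  {"xyz": [-0.298,0.042,0],"turn": [0,0,10],"hand": 0},
])

```text
t: 14.35
tcp_pos: [0.5645, 0.0143, 0.2769]
tcp_rot: [2.023, -2.403, -0.003]
ft_force: [-0.1, -0.4, -2.0]
finger_gap: 0.528
```

```bash
python3 snap.py wrist w13; python3 go.py 0.5657 0.0117 0.202 -100
```

```text
14.35 [0.5645 0.0143 0.2769] [ 2.023 -2.403 -0.003] 0.5283096195906725
t 14.4 tcp [0.5646 0.014  0.277 ] F [-0.3  1.  -0.8] gap 0.529 q7 -1.92
xyz mm [ 2.1 -1.6 75. ] turn [0.09 0.03 0.22]
```

View pics/w13.png

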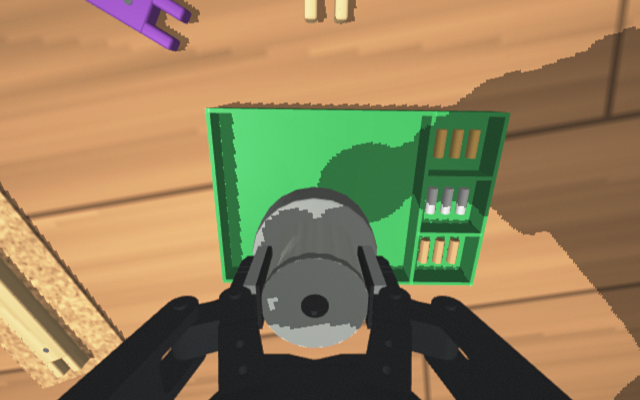

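The spool is over the compartment. Floor contact should come at TCP z of about 0.201.

Call:
apply_moves([
  {"xyz": [0.002,-0.002,0.02],"turn": [0,0,0],"hand": 0},
  {"xyz": [0.002,-0.002,0.04],"turn": [0,0,0],"hand": 0},
  {"xyz": [0.002,-0.002,0.057],"turn": [0,0,0],"hand": 0},
  {"xyz": [0.002,-0.002,0.067],"turn": [0,0,0],"hand": 0},
  {"xyz": [0.002,-0.002,0.071],"turn": [0,0,0],"hand": 0},
  {"xyz": [0.002,-0.002,0.072],"turn": [0,0,0],"hand": 0},
  {"xyz": [0.002,-0.002,0.072],"turn": [0,0,0],"hand": 0},
])

```text
t: 15.1
tcp_pos: [0.5671, 0.0092, 0.2061]
tcp_rot: [-2.02, 2.406, -0.0]
ft_force: [-0.2, 0.0, -0.4]
finger_gap: 0.526
```

Call:
apply_moves([
  {"xyz": [0,0,0.001],"turn": [0,0,0],"hand": 0},
  {"xyz": [0,0,0.002],"turn": [0,0,0],"hand": 0},
  {"xyz": [0,0,0.002],"turn": [0,0,0],"hand": 0},
  {"xyz": [0,0,0.002],"turn": [0,0,0],"hand": 0},
])

```text
t: 15.5
tcp_pos: [0.567, 0.0093, 0.2038]
tcp_rot: [-2.02, 2.406, -0.0]
ft_force: [0.7, 0.2, -1.8]
finger_gap: 0.522
```

Call:
apply_moves([
  {"xyz": [0,0,0.001],"turn": [0,0,0],"hand": 0},
  {"xyz": [0,0,0.002],"turn": [0,0,0],"hand": 0},
  {"xyz": [0,0,0.002],"turn": [0,0,0],"hand": 0},
])

```text
t: 15.8
tcp_pos: [0.5669, 0.0093, 0.2015]
tcp_rot: [2.02, -2.406, -0.0]
ft_force: [1.0, 0.9, -1.4]
finger_gap: 0.53
```

Call:
apply_moves([
  {"xyz": [0,0,0.001],"turn": [0,0,0],"hand": 0},
  {"xyz": [0,0,0.001],"turn": [0,0,0],"hand": 0},
  {"xyz": [0,0,0.001],"turn": [0,0,0],"hand": 0},
])

```text
t: 16.1
tcp_pos: [0.5669, 0.0094, 0.2012]
tcp_rot: [2.02, -2.406, 0.0]
ft_force: [-5.7, -0.6, 12.9]
finger_gap: 0.529
```

Contact at z 0.201, as predicted (+13 N). I'll release and rise.

Call:
apply_moves([
  {"xyz": [0,0,0],"turn": [0,0,0],"hand": 0.6},
  {"xyz": [0,0,0],"turn": [0,0,0],"hand": 0.75},
  {"xyz": [0,0,0],"turn": [0,0,0],"hand": 1},
  {"xyz": [0,0,0],"turn": [0,0,0],"hand": 1},
  {"xyz": [0,0,0],"turn": [0,0,0],"hand": 1},
  {"xyz": [0,0,-0.015],"turn": [0,0,0],"hand": 1},
  {"xyz": [0,0,-0.04],"turn": [0,0,0],"hand": 1},
  {"xyz": [0,0,-0.08],"turn": [0,0,0],"hand": 1},
  {"xyz": [0,0,-0.12],"turn": [0,0,0],"hand": 1},
  {"xyz": [0,0,-0.15],"turn": [0,0,0],"hand": 1},
  {"xyz": [0,0,-0.15],"turn": [0,0,0],"hand": 1},
])

```text
t: 17.2
tcp_pos: [0.5677, 0.0095, 0.3559]
tcp_rot: [-2.017, 2.402, -0.007]
ft_force: [0.8, 0.0, -0.5]
finger_gap: 0.998
```

```bash
python3 snap.py wrist w14;python3 snap.py scene c14;python3 snap.py side s14
```

```text
17.2 [0.5677 0.0095 0.3559] [-2.017  2.402 -0.007] 0.9978022260551817
17.25 [0.5672 0.0094 0.3535] [-2.018  2.403 -0.004] 0.9999004327401355
17.3 [0.5668 0.0094 0.3518] [-2.019e+00  2.405e+00 -2.000e-03] 1.0004722947434794
```

View pics/w14.png

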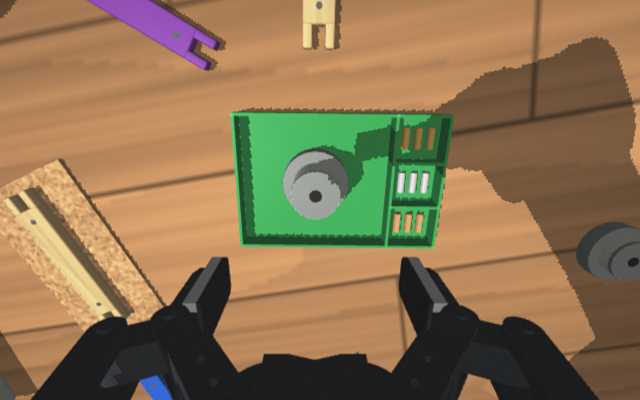

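View pics/c14.png

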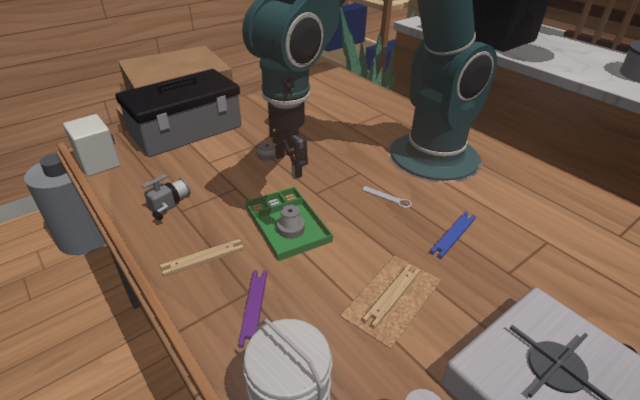

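View pics/s14.png

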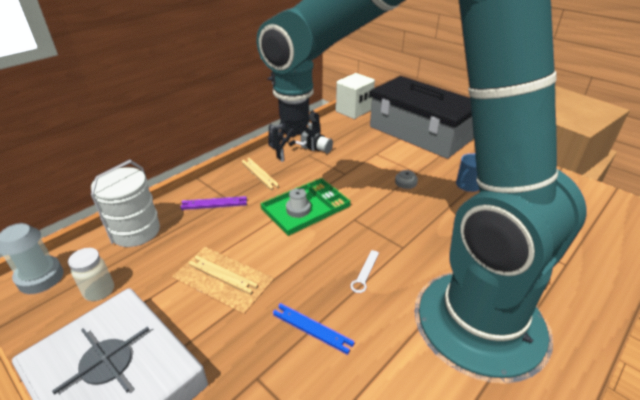

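All three views agree. The spool stands upright in the middle of the big compartment (wrist 316,196) and the stick is flat on the mat. The short spool, the twin stick and the blue and purple sticks have not moved. I'll take final measurements and hand in.

```bash
python3 - <<'E'
from h import *
W=np.load('w14.npz');print('hub at z .065',onz(W['K'],W['V'],(315.5,196),.065).round(4))
W=np.load('w8.npz');a=onz(W['K'],W['V'],(315,127),.018);b=onz(W['K'],W['V'],(315.5,244),.018)
print('stick mid',((a+b)/2).round(4),'yaw',np.degrees(np.arctan2(*(a-b)[[1,0]])))
from rig import job_done,read_state
s=read_state();print(s['t'],s['ft_force'].round(1),np.abs(s['joint_vel']).max()); print(job_done())
E
```

```text
hub at z .065 [0.5667 0.0097 0.065 ]
stick mid [0.5173 0.3154 0.018 ] yaw 13.784100381915465
17.35 [-0.8 -0.1 -1. ] 0.02159236732823743
the job is handed in; nothing more can be done
None
```

The job is done and handed in at t ≈ 17.4 s. I lifted the wooden stick off the tray and laid it flat on the cork mat. Then I stood the tall spool upright, wide end down, on the floor of the big compartment and let go.

- **Stick:** its centre is at (0.517, 0.315) with a yaw of 13.8°. The mat's centre is at (0.518, 0.316) with a yaw of 13.5°.
- **Spool:** its hub is at (0.567, 0.010), and I had measured the compartment's centre at (0.566, 0.012). It is clear of the walls, and it touched down at the height I expected.
- **Forces:** the highest reading I saw was about 13 N, as the spool touched down.
- **Final state:** the gripper is open and about 15 cm above its release height, touching nothing. Nothing else in view has visibly moved.

One slip: I sent the first move in millimetres instead of metres. It was capped at one 46 mm step in free space and had no effect on the job. Independent height measurements agreed with the stated heights to about 2 mm, except for one poorly seen tray corner that came out about 6 mm low. I did not use that corner's height.

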